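# Peel the cover tray off a clinging stack and hold it in the ioniser's airstream

## Task

The empty tray on top of the stack of component trays clings to the loaded tray below it. Take it by the rim at its cut-off corner and peel it: lift that corner a good 2 to 3 cm while the opposite corner still rests on the stack, then lift the tray clear, leaving the loaded tray seated and everything else on the bench alone. Present it to the ionising blower and finish while still holding it there: about level, right way up and still, its middle straight in front of the grille's centre at the grille's height and about 15 cm from the grille, carried by the gripper alone.

Things in the scene. Friction and masses are not known exactly. Their poses are not given: they have to be found in the camera images.
- cover_tray: Empty dark grey tray on top of the stack, 150 x 110 mm, 27 high, 0.06 kg. Origin: centre of its underside; x along the 150, y along the 110, z up. Its (-x,-y) corner is the only one cut off at 45 deg (35 mm legs). Upright rim wall all round, 9 mm thick from 8 to 22 mm above the underside; on it a 5 mm rail up to 27, flush inside, set back 4 mm outside. Pocket floor at 8 mm, ribs up to 11.5.
- cover_corner (a point): Point on the cover tray: top of the rim in the middle of the cut corner's straight wall (49 mm long, 9 thick), at (-54.3,-34.3,27) mm of the tray, same axes. The wall faces outwards along (-1,-1,0). A finger inside can go 14 mm below this point before nearing the ribs; the outer finger meets the wall's face from 5 to 27 mm below it, deeper down begins the next tray.
- cover_far (a point): Point on the cover tray at the square corner diagonally across from the cut one, at (75,55,0) mm of the tray (underside), same axes. When the cut corner is lifted, the tray pivots here.
- cover_mid (a point): Point in the middle of the cover tray, 12 mm above its underside, at (0,0,12) mm of the tray, same axes.
- next_tray: The loose tray under the cover: same form, loaded with metal packages, 0.4 kg; it rests on a third, clipped to the table. Origin: centre of its underside, 22 mm under the cover's; same axes. Its rail stands inside the cover's skirt (lowest 5 mm) and grips it with four springy nibs, mid-side: 3 to 4.5 N in a straight pull, half at a corner, gone once the skirt is 4 mm up.
- ionizer: Benchtop ionising blower: fixed white upright box with a round wire grille in front, in a steel bracket, 84 mm deep, 194 wide over its side knobs, 220 high (handle to 241); its box lies 5 to 89 mm behind the grille. Stands at the back of the bench, left or right, blowing roughly towards the robot. Origin: on the table straight below the grille; the grille faces its own -x; z up.
- ionizer_grille (a point): Centre of the blower's grille on its front face, 138 mm above the table. Axes as the blower's: the air blows level along -x.
- keypad: Bystander: grey keypad, 115 x 105 x 38 (mm). Origin: centre of its underside. To be left alone.
- waffle_box: Bystander: small flat chip box with a white lid and a steel clip, 51 x 51 x 15 (mm). Origin: centre of its underside. To be left alone.
- wire_spool: Bystander: flanged aluminium bonding-wire spool standing on its flange, diameter 54, height 26 (mm). Origin: centre of its underside. To be left alone.
- tweezers: Bystander: steel tweezers lying flat, 130 long, 8 high (mm). Origin: centre of its underside. To be left alone.
- scissors: Bystander: scissors with black handles lying flat, 185 long, 10 high (mm). Origin: centre of its underside. To be left alone.
- solvent_bottle: Bystander: amber glass bottle, diameter 60, height 130 (mm). Origin: centre of its underside. To be left alone.
- beaker: Bystander: open glass beaker, diameter 66, height 85 (mm). Origin: centre of its underside. To be left alone.
Things that resemble listed ones, but are neither listed nor needed, are in the scene too. What is shaped like the cover_tray but blue or green is not meant.

How it is judged (in metres and radians):
On the way, in this order (a step that is already met when the one before it is completed fails the run):
1. The cover tray is held and its cut corner is raised at least 15 mm off the tray below while the opposite corner still rests (less than 7 mm up) (contact force between cover_tray and the fingers above 1 N and z of cover_corner in the frame of next_tray above 0.064 m and z of cover_far in the frame of next_tray below 0.029 m), for 0.1 s.
2. The cover tray is clear of the stack, held by the gripper (contact force between cover_tray and the fingers above 1 N and contact force between cover_tray and next_tray below 0.1 N and z of cover_far in the frame of next_tray above 0.04 m), for 0.1 s.
At the end, for the whole second after the job is handed in: Gripper alone holds the cover tray, its middle 100-210 mm before the grille, within 50 mm sideways and 40 mm in height of its centre, tilt under 0.3 rad, under 30 mm/s; loaded tray within 12 mm and 0.05 rad of its start, bystanders within 30 mm (contact force between cover_tray and the fingers above 1 N and x of cover_mid in the frame of ionizer_grille between -0.21 and -0.1 m and y of cover_mid in the frame of ionizer_grille between -0.05 and 0.05 m and z of cover_mid in the frame of ionizer_grille between -0.04 and 0.04 m and angle between cover_tray's own z axis and vertical below 0.3 rad and linear speed of cover_tray below 0.03 m/s and height (world z) of cover_mid above 0.09 m and contact force between cover_tray and ionizer below 0.1 N and contact force between cover_tray and next_tray below 0.1 N and distance of next_tray from where it was at the start of the episode below 0.012 m and angle between next_tray's own z axis and vertical below 0.05 rad and distance of each of keypad, waffle_box, wire_spool, tweezers, scissors, solvent_bottle, beaker from where it was at the start of the episode below 0.03 m); the arm keeps its last pose, push and grip.
It fails at once if a loaded tray is lifted, shoved or tipped (more than 15 mm or 0.1 rad) (distance of next_tray from where it was at the start of the episode above 0.015 m or angle between next_tray's own z axis and vertical above 0.1 rad).
It fails at once if a bystander is shifted more than 30 mm (distance of any of keypad, waffle_box, wire_spool, tweezers, scissors, solvent_bottle, beaker from where it was at the start of the episode above 0.03 m).
It also fails if it takes over 38 s, if anything falls off the work surface, if the arm or the gripper's body presses on something with over 40 N, if the wrist force passes 120 N, or if a joint passes its speed limit or range.

## Robot

A 6-joint arm with a two-finger parallel gripper is mounted at the origin on the work surface. World frame = base frame: x ahead of the robot, y to its left, z up, the work surface at z = 0. Lengths are in m, angles in degrees, forces in N, time in s.
With the tool pointing down it reaches from about 0.4 to 0.825 m from the base axis. Payload 7 kg.
Tool frame: the origin (TCP) lies on the centre line of the jaws, within the pads' length; the fingertips stand 8 mm ahead of it and the grasp point (between the pads) lies 11 mm behind it; z points along the fingers, y is the line along which they close (so a half turn about z gives the same grasp; the last joint's range is limited). The gripper opens to 88 mm and grips with 3 to 60 N. Pads are 19 mm wide; open, the fingers measure 130 mm over their backs; the gripper's body (78 mm by 193 mm) begins 47 mm behind the grasp point.
Start: joints at [91.163, 20.546, 0.682, 0, -70.136, -16.507], TCP at [0.179, 0.651, 0.204] pointing down, gripper open.
Joint ranges: [-176.03, 176.03], [-82.01, 121.73], [-58.28, 71.71], [-173.87, 95.51], [-174.79, -0.11], [-173.66, 173.66]. Speed limits (degrees/s): [136.94, 136.94, 172.46, 180, 180, 180].

## Interface

Orientations are given as [roll, pitch, yaw] about the fixed x, y, z axes, in that order (R = Rz(yaw) Ry(pitch) Rx(roll)).
In Python, from plant import r gives the robot as it stands.
- The arm moves only by the tool carry_out, never from a script. Its argument "targets" is a list of rows, each a list of 6 numbers: the shift along the tool's x, y, z scaled (see below), then the turn, a rotation vector about the tool's x, y, z scaled (see below). A call has 1 to 5 rows; each row shifts and turns the commanded pose from where the row before left it, along the tool's axes as they then stand; what a row does not reach is not made up. The controller multiplies each number of a shift by 0.5 m and each number of a turn by 60 degrees. A row lasts 1/8 s, in which the tool goes at most 62.5 mm and 10.7 degrees, less where a joint would pass 70% of its speed; a pose out of reach is approached as far as the arm can. A call with a number of a shift or a turn outside -1 to 1 is refused whole. A call with a gripper value outside its range is refused whole. "hand" is the opening, from 0 (shut) to 1 (fully open), set as the call begins (left out, the last holds). The fingers move at their own pace and stop on an object; "squeeze" is the grip in N (left out, the last holds). Time passes only in rows, so rows that do not move let the fingers close. It gives the time, the measured TCP pose, the force, the opening and the grip force at its end, in the units of the state.
- r.get_state(): the state, without advancing time (a new reading comes with each control period).
- r.capture(name): name is "scene" or "top"; returns the picture (480x640x3 uint8, red, green, blue); there is no depth.
- r.camera_info(name): a dict with "K" (3x3 intrinsics, pixels), "eye" and "attitude" of the camera in the world. Camera axes: x right, y down, z forward; pixel columns grow to the right and rows downward; lengths in m; the calibration is good to about 2 mm. A picture is of the moment at which its call begins. camera_info takes no time and is no camera call.
- r.close_job(): hands the job in; it is judged then, once.
The state is a dict: "time_s": time; "joints": joint angles; "qd": joint speeds; "joint_torque": joint torques, N m; "tcp_pos": TCP position; "eef_rot": TCP orientation; "contact_force": force on the tool from outside, world axes, zero at the start; "moment": the same for the moment, N m; "gripper_width": finger opening in m; "gripper_force": force on a finger pad.
Only numpy, scipy, OpenCV 4.12 (cv2) and the standard library are available. Lean on these libraries where they do the work, as an engineer would, in place of code of your own. Each camera call takes 0.05 s, during which the arm holds its last target. There are 200 camera calls.

## Working session

There is one attempt and no reset: what is moved stays moved. The work goes in short steps, Python scripts to look and compute and a tool call to move; the robot and the scene stay as the last step left them, time stands still between calls to the robot, and variables do not carry over. Pictures are saved under pics/ and viewed, at most 10 in all, crops included, and the job is handed in when it is done.

Besides the shell and the picture viewer there is one more tool, called as a command line: name --pt "numbers of a row" for each row, then --argument value for the rest. carry_out: Moves the arm, as the interface text tells. Its arguments: {"type":"object","properties":{"targets":{"type":"array","items":{"type":"array","items":{"type":"number","minimum":-1,"maximum":1}}},"hand":{"type":"number"},"squeeze":{"type":"number"}},"required":["targets"]}

```bash
mkdir -p pics; python3 - <<'E'
from plant import r
import cv2
for n in("scene","top"):
    cv2.imwrite(f"pics/{n}0.png",r.capture(n)[:,:,::-1]); print(n,r.camera_info(n))
print(r.get_state())
E
```

```text
scene {'K': array([[486.8890057 ,   0.        , 316.81432289],
       [  0.        , 486.8890057 , 241.06423415],
       [  0.        ,   0.        ,   1.        ]]), 'eye': array([1.38302953, 0.56170524, 0.81983309]), 'attitude': array([-123.28020189,    1.2261099 ,  124.26043891])}
top {'K': array([[532.94341091,   0.        , 324.46817589],
       [  0.        , 532.94341091, 244.58355292],
       [  0.        ,   0.        ,   1.        ]]), 'eye': array([ 0.31875155, -0.04766137,  1.58298651]), 'attitude': array([-173.03804223,   -1.05882129,  -89.69023644])}
{'time_s': 0.1, 'joints': array([ 9.11626027e+01,  2.05873174e+01,  6.40516969e-01, -1.63149015e-02,
       -7.01335843e+01, -1.65061855e+01]), 'qd': array([-0.00792893, -0.06545232,  0.22176948,  0.04640295, -0.05262088,
       -0.00720395]), 'joint_torque': array([-1.44786747e-03, -5.84162128e+01,  2.93752402e+01,  7.01555774e+00,
        1.01444384e-02, -4.80595770e-05]), 'tcp_pos': array([0.17853075, 0.65050737, 0.20313235]), 'eef_rot': array([ 1.79918570e+02, -8.13486576e-03, -1.53491321e+01]), 'contact_force': array([ 1.35813599, -0.451654  , -0.12667999]), 'moment': array([-0.03021603,  0.01324913, -0.01570279]), 'gripper_force': 0.0, 'gripper_width': 0.08773215246892499}
```

View pics/scene0.png

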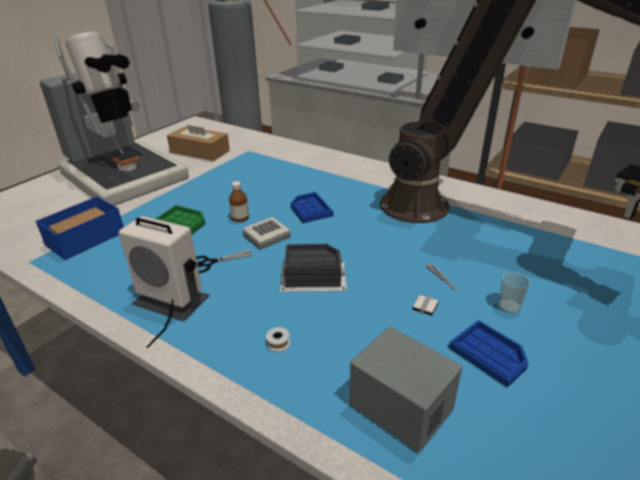

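View pics/top0.png

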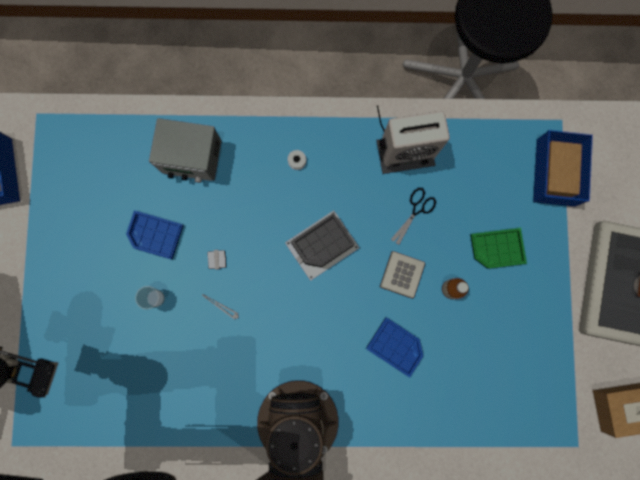

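Candidates in the top picture: the dark grey tray on a stack at (323,242), blue trays at (155,235) and (397,347), and a green one at (498,248). The dark grey one matches the description. The blower is at (413,145). Next I'll check close crops.

```bash
python3 - <<'E'
import cv2,numpy as np
a=cv2.imread("pics/top0.png");b=cv2.imread("pics/scene0.png")
f=lambda im,x,y,w,h,s:cv2.resize(im[y:y+h,x:x+w],None,fx=s,fy=s,interpolation=cv2.INTER_CUBIC)
A=f(a,280,205,90,80,6.6667);B=f(b,270,235,90,65,6.6667)
cv2.imwrite("pics/c1.png",A);cv2.imwrite("pics/c2.png",B)
C=f(a,370,100,90,80,6.6667);cv2.imwrite("pics/c3.png",C)
D=f(b,110,205,110,120,5);cv2.imwrite("pics/c4.png",D)
E
```

```text
(no output)
```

View pics/c1.png

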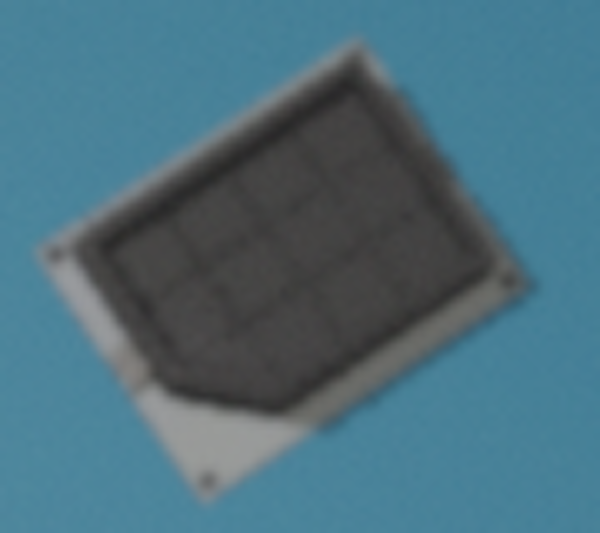

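View pics/c2.png

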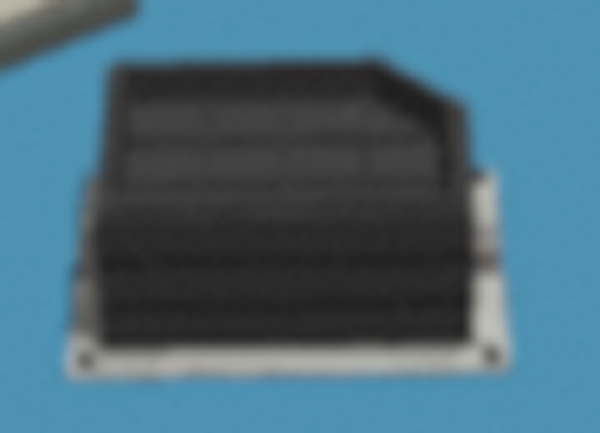

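View pics/c3.png

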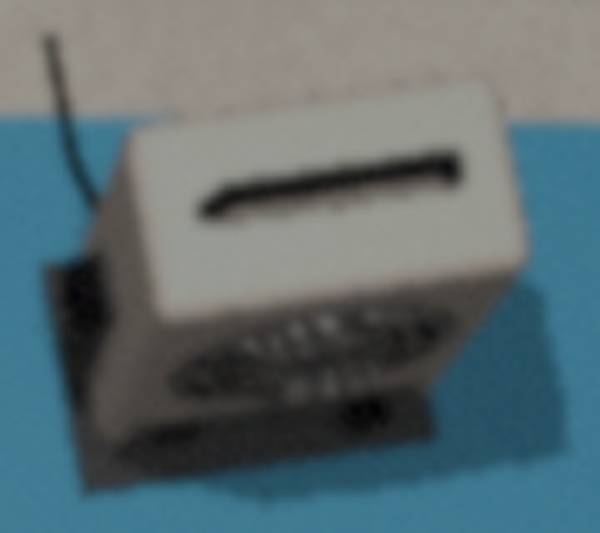

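View pics/c4.png

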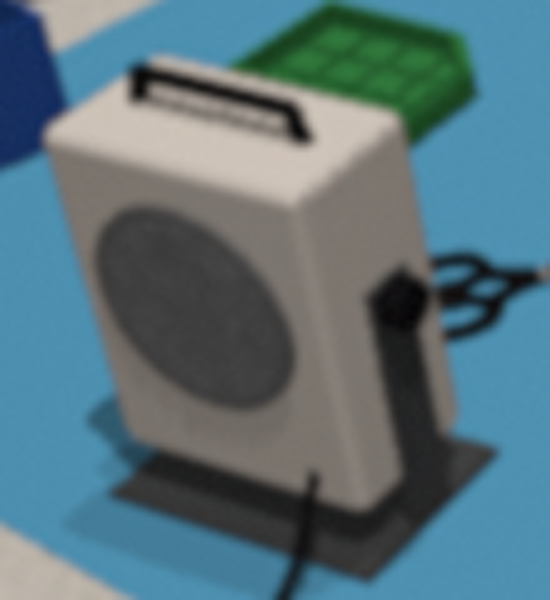

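```bash
cat > h.py <<'E'
import numpy as np,cv2
from scipy.spatial.transform import Rotation as Ro
from scipy.optimize import minimize,least_squares
from plant import r
CI={n:r.camera_info(n) for n in("scene","top")}
def proj(n,P):
    c=CI[n];q=Ro.from_euler('xyz',c['attitude'],degrees=True).inv().apply(np.asarray(P,float)-c['eye'])
    q=q@c['K'].T;return q[:,:2]/q[:,2:]
def pose(P,x,y,yaw,z): return Ro.from_euler('z',yaw).apply(P)+[x,y,z]
E
cat > fit.py <<'E'
from h import *
o=np.array([[-75,-20],[-40,-55],[75,-55],[75,55],[-75,55]])/1e3
mid=np.array([0,0])
def sil(n,p):
    m=np.zeros((480,640),np.uint8)
    for lo,hi,e in((0,.066,0),(.066,.071,.004)):
        oo=o*np.array([1-e/.075,1-e/.055])
        P=np.vstack([np.c_[oo,oo[:,0]*0+z] for z in(lo,hi)])
        q=proj(n,pose(P,*p)); h=cv2.convexHull((q*16).astype(np.float32)).astype(np.int32)
        cv2.fillPoly(m,[h],1,shift=4)
    return m
obs={}
for n,(x,y,w,h),t in(("top",(285,207,80,72),85),("scene",(277,238,74,56),75)):
    im=cv2.imread(f"pics/{n}0.png");k=np.zeros((480,640),np.uint8)
    k[y:y+h,x:x+w]=((im.max(2)<t))[y:y+h,x:x+w]
    k=cv2.morphologyEx(k,cv2.MORPH_CLOSE,np.ones((5,5)));c=cv2.connectedComponentsWithStats(k)
    obs[n]=(c[1]==1+c[2][1:,4].argmax()).astype(np.uint8); print(n,obs[n].sum())
def cost(p,ns=("top","scene")): return sum(1-(sil(n,p)&obs[n]).sum()/(sil(n,p)|obs[n]).sum() for n in ns)
best=min((cost((x,y,a,.005)),x,y,a) for x in np.arange(.4,.6,.01) for y in np.arange(-.1,.06,.01) for a in np.arange(0,6.28,.175))
print(best)
p=np.array([*best[1:],.005])
for _ in range(3): p=minimize(cost,p,method='Nelder-Mead',options=dict(initial_simplex=np.vstack([p]+[p+d for d in np.diag([.006,.006,.06,.006])]))).x
print(p,np.degrees(p[2]),cost(p,("top",)),cost(p,("scene",)))
# blower: x,y,yaw,half width,
Q=np.array
ft=Q([[160,320],[525,265],[485,82],[135,130]])/6.6667+[370,100]
fs=Q([[297,205],[45,140],[400,130]])/5+[110,205]
def blo(p):  # blower x axis away from robot; left=+y
    w=p[3];g=lambda a,b:[a,b,p[4]]
    FL,FR,BR,BL=g(.005,w),g(.005,-w),g(.089,-w),g(.089,w)
    T=lambda P:pose(Q(P),p[0],p[1],p[2],0)
    return np.r_[(proj("top",T([FL,FR,BR,BL]))-ft).ravel(),(proj("scene",T([BL,BR,FL]))-fs).ravel()]
s=least_squares(blo,[.75,-.25,0.,.08,.22],loss='soft_l1');print(s.x,np.degrees(s.x[2]),np.round(blo(s.x),1))
cv=Q([[-.0543,-.0343,.071]]);print("corner",pose(cv,*p))
for n in("top","scene"):
    im=cv2.imread(f"pics/{n}0.png");c,_=cv2.findContours(sil(n,p),0,1);
    z=5;x,y=((280,205) if n=="top" else (270,235));im=cv2.resize(im[y:y+80,x:x+90],None,fx=z,fy=z)
    cv2.polylines(im,[((k-[x,y])*z+2) for k in c],True,(0,0,255))
    for P in ([0,0,.071],[-.0543,-.0343,.071]): q=((proj(n,pose(Q([P]),*p))[0]-[x,y]+.5)*z).astype(int);cv2.circle(im,tuple(map(int,q)),4,(0,255,0),-1)
    globals()[n]=im
cv2.imwrite("pics/ov.png",np.hstack([top,scene])[:, :800] if False else cv2.resize(np.hstack([top,scene]),(800,356)))
E
python3 fit.py
```

```text
top 1964
scene 2235
(np.float64(0.20893064196023758), np.float64(0.5100000000000001), np.float64(-0.07000000000000002), np.float64(5.25))
[ 5.09761616e-01 -7.04255712e-02  5.31670296e+00 -1.21078471e-03] 304.624640700184 0.057115198451113236 0.09146341463414631
[ 0.74906313 -0.32955107  0.15903223  0.07329963  0.21174637] 9.111875741613552 [ 0.3  1.5 -0.4  1.8 -0.  -0.7 -1.2 -0.2 -2.   0.8 -0.6  0.1  0.4 -2.2]
corner [[ 0.45068328 -0.04523171  0.06978922]]
```

View pics/ov.png

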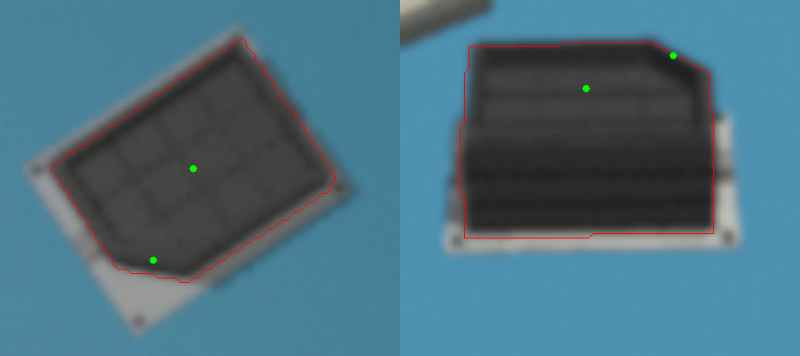

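The top crop shows the dark tray with its cut corner towards the robot at about (32,37) px of crop/6.67, i.e. (312,264) in the picture. The overlay matches in both views. The blower's wire grille faces the robot. I'll approach by turning to yaw -100.4°, then moving over the corner.

carry_out --pt "0 0 0 0 0 0.177" --pt "0 0 0 0 0 0.177" --pt "0 0 0 0 0 0.177" --pt "0 0 0 0 0 0.177" --pt "0 0 0 0 0 0.177" --hand 0.6

```text
time_s: 0.72
tcp_pos: [0.1786, 0.6506, 0.2034]
eef_rot: [180.0, -0.0, -68.8]
contact_force: [-0.1, -0.6, -0.7]
gripper_width: 0.0529
gripper_force: 0.0
```

carry_out --pt "0 0 0 0 0 0.177" --pt "0 0 0 0 0 0.177" --pt "0 0 0 0 0 0.178" --pt "0.074 -0.0825 0 0 0 0" --pt "0.074 -0.0825 0 0 0 0"

```text
time_s: 1.35
tcp_pos: [0.2467, 0.5621, 0.203]
eef_rot: [-180.0, -0.1, -100.3]
contact_force: [0.8, 0.9, 0.1]
gripper_width: 0.0524
gripper_force: 0.0
```

carry_out --pt "0.074 -0.0825 0 0 0 0" --pt "0.074 -0.0825 0 0 0 0" --pt "0.074 -0.0825 0 0 0 0" --pt "0.074 -0.0825 0 0 0 0" --pt "0.074 -0.0825 0 0 0 0"

```text
time_s: 1.98
tcp_pos: [0.4167, 0.3425, 0.2039]
eef_rot: [180.0, -0.0, -100.3]
contact_force: [1.0, 0.2, 0.3]
gripper_width: 0.0524
gripper_force: 0.0
```

carry_out --pt "0.074 -0.0825 0 0 0 0" --pt "0.113 -0.021 0 0 0 0" --pt "0.113 -0.021 0 0 0 0" --pt "0.113 -0.021 0 0 0 0" --pt "0.113 -0.021 0 0 0 0"

```text
time_s: 2.6
tcp_pos: [0.4501, 0.0687, 0.2039]
eef_rot: [-180.0, 0.0, -100.3]
contact_force: [1.4, 0.6, -0.2]
gripper_width: 0.0525
gripper_force: 0.0
```

carry_out --pt "0.113 -0.021 0 0 0 0" --pt "0.113 -0.021 0 0 0 0" --pt "0 0 0 0 0 0" --pt "0 0 0 0 0 0"

```text
time_s: 3.1
tcp_pos: [0.4508, -0.0447, 0.2038]
eef_rot: [180.0, 0.0, -100.4]
contact_force: [0.7, -0.4, -1.3]
gripper_width: 0.0527
gripper_force: 0.0
```

carry_out --pt "0 0 0.07 0 0 0" --pt "0 0 0.07 0 0 0" --pt "0 0 0.06 0 0 0" --pt "0 0 0.03 0 0 0" --pt "0 0 0 0 0 0"

```text
time_s: 3.72
tcp_pos: [0.4503, -0.0434, 0.0879]
eef_rot: [179.9, -0.1, -100.2]
contact_force: [0.7, 0.4, 0.0]
gripper_width: 0.0528
gripper_force: 0.0
```

```bash
python3 - <<'E'
from h import *
t=r.get_state()['tcp_pos'];R=Ro.from_euler('xyz',r.get_state()['eef_rot'],degrees=True)
S=[]
for n,(x,y,w,h) in(("top",(285,205,70,80)),("scene",(280,215,70,80))):
    im=r.capture(n)[:,:,::-1]; im=cv2.resize(im[y:y+h,x:x+w],None,fx=5.7,fy=5.7,interpolation=cv2.INTER_CUBIC)
    for P in(t,[.4507,-.0452,.0715],t+R.apply([0,0,.008])): 
        q=(proj(n,[P])[0]-[x,y]+.5)*5.7; cv2.circle(im,tuple(int(v) for v in q),3,(0,255,0),-1)
    S.append(im)
cv2.imwrite("pics/hov.png",np.hstack(S)); print(t)
E
```

```text
[ 0.45027273 -0.04340094  0.08794042]
```

View pics/hov.png

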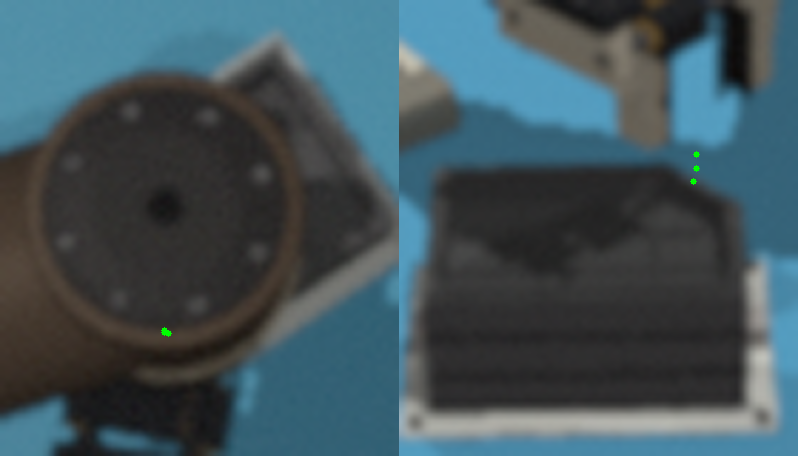

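The crop shows the inner finger over the tray's pocket with its tip at about (640,145), and the outer finger beyond the cut wall. The rim sits between them, so I'll descend and close gently.

carry_out --pt "0 0 0.02 0 0 0" --pt "0 0 0.018 0 0 0" --pt "0 0 0 0 0 0"

```text
time_s: 4.2
tcp_pos: [0.4503, -0.0446, 0.0692]
eef_rot: [179.9, -0.0, -100.4]
contact_force: [0.0, -0.3, 0.4]
gripper_width: 0.0525
gripper_force: 0.0
```

carry_out --pt "0 0 0 0 0 0" --pt "0 0 0 0 0 0" --pt "0 0 0 0 0 0" --pt "0 0 0 0 0 0" --hand 0 --squeeze 6

```text
time_s: 4.7
tcp_pos: [0.4511, -0.0444, 0.0701]
eef_rot: [-180.0, 0.0, -100.4]
contact_force: [-0.1, 0.1, -0.9]
gripper_width: 0.018
gripper_force: 0.0
```

carry_out --pt "0 0 0 0 0 0" --pt "0 0 0 0 0 0" --pt "0 0 0 0 0 0"

```text
time_s: 5.08
tcp_pos: [0.451, -0.0444, 0.07]
eef_rot: [-180.0, -0.0, -100.4]
contact_force: [0.6, -0.7, -0.4]
gripper_width: 0.0005
gripper_force: 0.0
```

```bash
python3 - <<'E'
from h import *
S=[]
t=r.get_state()['tcp_pos']
for n,(x,y,w,h) in(("scene",(270,215,90,80)),):
    im=r.capture(n)[:,:,::-1]; im=cv2.resize(im[y:y+h,x:x+w],None,fx=7,fy=7,interpolation=cv2.INTER_CUBIC)
    for P in(t,t+[0,0,-.008]):
        q=(proj(n,[P])[0]-[x,y]+.5)*7; cv2.circle(im,tuple(int(v) for v in q),2,(0,255,0),-1)
    S.append(im)
cv2.imwrite("pics/miss.png",S[0])
E
```

```text
(no output)
```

View pics/miss.png

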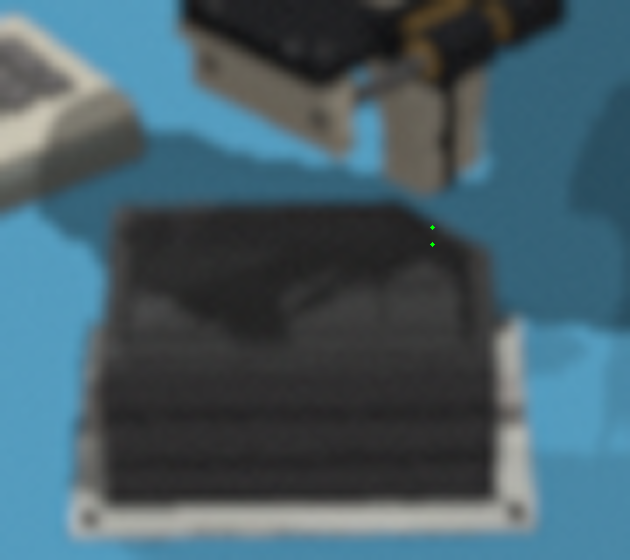

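The closed fingertips show at (440,190) in the crop, about 8 px above where the stated geometry puts them (432,245). So either the fingers end higher than I assumed, or the tool is offset. I'll check which.

```bash
python3 - <<'E'
from h import *
s=r.get_state();t=s['tcp_pos'];print(t,s['joints'],s['gripper_width'])
for z in(.25,.3,.35,.4): print(z,proj("top",[[.4503,-.0434,z]])[0])
print("scene px of axis pts", [(d,proj("scene",[t+[0,0,d]])[0].round(1)) for d in(-.008,0,.011,.02,.058)])
for n in("top","scene"): cv2.imwrite(f"pics/m_{n}.png",r.capture(n)[:,:,::-1])
E
```

```text
[ 0.45098015 -0.04442687  0.06996653] [ 1.94142747e+01  7.59233732e+00 -3.68347827e+01  9.61896580e-04
 -4.55720030e+01 -2.97763890e+01] 0.0005245816721703398
0.25 [313.24990299 256.89855023]
0.3 [313.20004743 254.86762318]
0.35 [313.14620019 252.67409053]
0.4 [313.08786191 250.29760947]
scene px of axis pts [(-0.008, array([331.3, 249.4])), (0, array([331.3, 247. ])), (0.011, array([331.2, 243.7])), (0.02, array([331.2, 240.9])), (0.058, array([331.2, 229.1]))]
```

```bash
python3 -c "
import cv2,numpy as np
b=cv2.imread('pics/m_scene.png')[150:300,250:450];a=cv2.imread('pics/m_top.png')[200:300,260:400]
cv2.imwrite('pics/mm.png',cv2.resize(b,None,fx=4,fy=4,interpolation=cv2.INTER_CUBIC))"
```

```text
(no output)
```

View pics/mm.png

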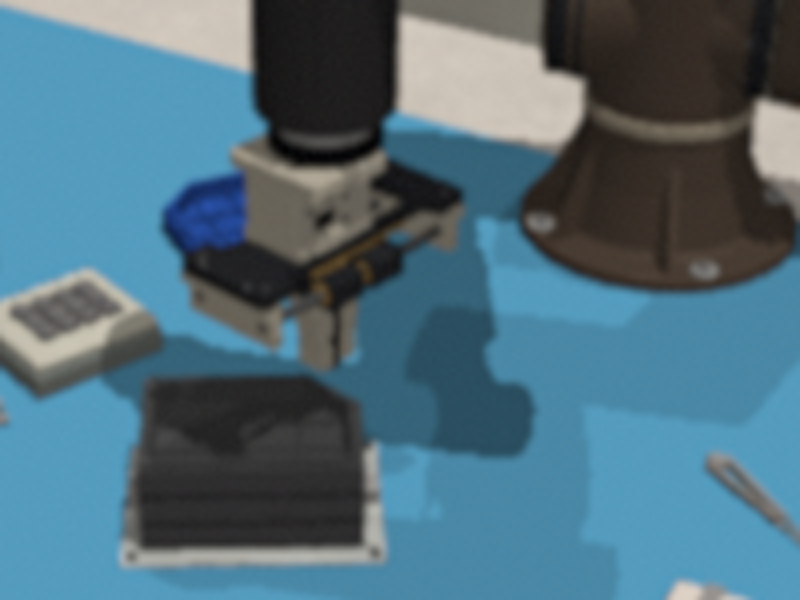

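The wall is evidently below the tips: the gripper sits roughly 15 to 19 mm higher relative to the tray than nominal, while sideways it agrees. I'll reopen and descend in small steps, watching the force.

carry_out --pt "0 0 0 0 0 0" --pt "0 0 0 0 0 0" --pt "0 0 0 0 0 0" --pt "0 0 0 0 0 0" --hand 0.6

```text
time_s: 5.72
tcp_pos: [0.451, -0.0444, 0.07]
eef_rot: [-180.0, 0.0, -100.4]
contact_force: [-0.1, 0.4, 1.0]
gripper_width: 0.0352
gripper_force: 0.0
```

carry_out --pt "0 0 0.006 0 0 0" --pt "0 0 0 0 0 0"

```text
time_s: 5.98
tcp_pos: [0.4507, -0.0445, 0.0666]
eef_rot: [180.0, -0.0, -100.4]
contact_force: [-0.3, 0.4, -1.0]
gripper_width: 0.0511
gripper_force: 0.0
```

carry_out --pt "0 0 0.006 0 0 0" --pt "0 0 0 0 0 0"

```text
time_s: 6.22
tcp_pos: [0.4508, -0.0445, 0.0637]
eef_rot: [180.0, -0.0, -100.4]
contact_force: [-0.2, 0.1, 0.6]
gripper_width: 0.0527
gripper_force: 0.0
```

carry_out --pt "0 0 0.006 0 0 0" --pt "0 0 0 0 0 0"

```text
time_s: 6.48
tcp_pos: [0.4508, -0.0445, 0.0607]
eef_rot: [180.0, -0.0, -100.4]
contact_force: [-0.4, 0.5, 0.8]
gripper_width: 0.0524
gripper_force: 0.0
```

```bash
python3 - <<'E'
from h import *
t=r.get_state()['tcp_pos'];x,y=270,215;S=[]
im=r.capture("scene")[:,:,::-1]; im=cv2.resize(im[y:y+80,x:x+90],None,fx=7,fy=7,interpolation=cv2.INTER_CUBIC)
u=np.array([.984,-.18,0])
for d in(.026,.047,-.026,-.047):
    q=(proj("scene",[t+u*d+[0,0,-.008]])[0]-[x,y]+.5)*7; cv2.circle(im,tuple(int(v) for v in q),2,(0,255,0),-1)
cv2.imwrite("pics/low.png",im); print(t,r.get_state()['contact_force'])
E
```

```text
[ 0.45078811 -0.04447828  0.06071713] [-0.55434541 -0.05382408  0.58169102]
```

View pics/low.png

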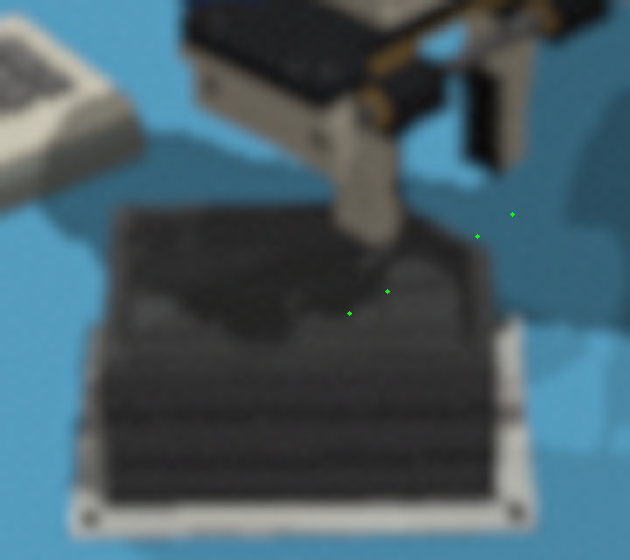

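In the crop the inner fingertip is at (365,245) and the outer at (490,170). The green marks give the nominal tips, so both are about 8 px too high, a pure vertical offset of about 25 mm (tips at z ≈ 0.078). I'll descend further in watched steps and use the closing width as a gauge: 5 mm means rail only, 9 mm means wall.

carry_out --pt "0 0 0.012 0 0 0" --pt "0 0 0 0 0 0"

```text
time_s: 6.78
tcp_pos: [0.4505, -0.0445, 0.0544]
eef_rot: [179.9, -0.0, -100.4]
contact_force: [-0.2, 0.5, -0.8]
gripper_width: 0.0524
gripper_force: 0.0
```

carry_out --pt "0 0 0.008 0 0 0" --pt "0 0 0 0 0 0"

```text
time_s: 7.02
tcp_pos: [0.4507, -0.0445, 0.0506]
eef_rot: [180.0, -0.0, -100.4]
contact_force: [-0.0, -0.4, 0.0]
gripper_width: 0.0524
gripper_force: 0.0
```

carry_out --pt "0 0 0.008 0 0 0" --pt "0 0 0 0 0 0"

```text
time_s: 7.28
tcp_pos: [0.4508, -0.0445, 0.0467]
eef_rot: [180.0, -0.0, -100.4]
contact_force: [-0.5, 0.2, 0.9]
gripper_width: 0.0524
gripper_force: 0.0
```

carry_out --pt "0 0 0 0 0 0" --pt "0 0 0 0 0 0" --pt "0 0 0 0 0 0" --pt "0 0 0 0 0 0" --pt "0 0 0 0 0 0" --hand 0.1 --squeeze 3

```text
time_s: 7.9
tcp_pos: [0.451, -0.0444, 0.047]
eef_rot: [-180.0, 0.0, -100.4]
contact_force: [-0.2, 0.2, 0.1]
gripper_width: 0.0107
gripper_force: 0.0
```

carry_out --pt "0 0 0 0 0 0" --pt "0 0 0 0 0 0" --pt "0 0 0 0 0 0" --hand 0

```text
time_s: 8.28
tcp_pos: [0.4515, -0.0443, 0.0471]
eef_rot: [-180.0, 0.0, -100.4]
contact_force: [2.3, -1.0, -0.9]
gripper_width: 0.0053
gripper_force: 3.4
```

The grip is on the 5 mm rail, so the tips are 0 to 5 mm below the top. I'll reopen, go 7 mm deeper, and grip the wall.

carry_out --pt "0 0 0 0 0 0" --pt "0 0 0 0 0 0" --pt "0 0 0 0 0 0" --hand 0.3

```text
time_s: 8.65
tcp_pos: [0.4505, -0.0445, 0.0468]
eef_rot: [180.0, -0.0, -100.4]
contact_force: [0.5, 0.0, -0.2]
gripper_width: 0.0249
gripper_force: 0.0
```

carry_out --pt "0 0 0.008 0 0 0" --pt "0 0 0.006 0 0 0" --pt "0 0 0 0 0 0"

```text
time_s: 9.02
tcp_pos: [0.4506, -0.0445, 0.0396]
eef_rot: [180.0, -0.0, -100.4]
contact_force: [0.1, -0.5, -0.2]
gripper_width: 0.0259
gripper_force: 0.0
```

carry_out --pt "0 0 0 0 0 0" --pt "0 0 0 0 0 0" --pt "0 0 0 0 0 0" --pt "0 0 0 0 0 0" --hand 0 --squeeze 5

```text
time_s: 9.52
tcp_pos: [0.4511, -0.0444, 0.04]
eef_rot: [-180.0, 0.0, -100.4]
contact_force: [1.7, -0.9, -0.7]
gripper_width: 0.009
gripper_force: 5.0
```

9.0 mm: the wall is held. Now a firm grip, and the first peel steps about the far corner.

carry_out --pt "0 0 0 0 0 0" --pt "0 0 0 0 0 0" --squeeze 35

```text
time_s: 9.78
tcp_pos: [0.451, -0.0444, 0.04]
eef_rot: [-180.0, 0.0, -100.4]
contact_force: [0.7, -0.1, -0.1]
gripper_width: 0.0083
gripper_force: 35.0
```

carry_out --pt "0 -0.001 -0.0135 -0.0417 0 0" --pt "0 0 0 0 0 0"

```text
time_s: 10.02
tcp_pos: [0.4525, -0.0444, 0.0469]
eef_rot: [177.6, 0.0, -100.4]
contact_force: [0.4, -0.3, -0.9]
gripper_width: 0.0087
gripper_force: 35.0
```

carry_out --pt "0 -0.001 -0.0135 -0.0417 0 0" --pt "0 0 0 0 0 0"

```text
time_s: 10.28
tcp_pos: [0.4528, -0.0447, 0.0533]
eef_rot: [175.1, 0.0, -100.4]
contact_force: [-0.6, -0.9, -0.5]
gripper_width: 0.0084
gripper_force: 35.0
```

carry_out --pt "0 -0.001 -0.0135 -0.0417 0 0" --pt "0 0 0 0 0 0"

```text
time_s: 10.52
tcp_pos: [0.4537, -0.0449, 0.0598]
eef_rot: [172.6, -0.0, -100.4]
contact_force: [-0.1, -0.3, -0.6]
gripper_width: 0.0084
gripper_force: 35.0
```

carry_out --pt "0 -0.001 -0.0135 -0.0417 0 0" --pt "0 0 0 0 0 0" --pt "0 0 0 0 0 0"

```text
time_s: 10.9
tcp_pos: [0.454, -0.0451, 0.0662]
eef_rot: [170.0, -0.0, -100.4]
contact_force: [0.5, -0.1, -1.2]
gripper_width: 0.0081
gripper_force: 35.0
```

```bash
python3 - <<'E'
from h import *
s=r.get_state();print(s['contact_force'],s['moment'],s['gripper_width'])
a=cv2.imread("pics/low.png") is not None
im=r.capture("scene")[:,:,::-1];cv2.imwrite("pics/peel.png",im)
b=cv2.imread("pics/scene0.png")
# right/left silhouette: dark-row extent of each column, before and now
for c in(290,300,310,320,325,330,335,338):
    f=lambda m:[int(v) for v in np.where(m[235:295,c].max(1)<75)[0][[0,-1]]+235]
    print(c,f(b),f(im))
E
```

```text
[ 0.50298028 -0.06152878 -1.20493825] [-0.05137002 -0.61412824  0.00690344] 0.008148131332396105
290 [245, 286] [242, 286]
300 [245, 286] [241, 285]
310 [245, 286] [235, 285]
320 [245, 286] [235, 285]
325 [245, 285] [246, 285]
330 [247, 285] [235, 285]
335 [250, 285] [243, 285]
338 [251, 285] [248, 285]
```

The rim rose in the picture and forces are small, so the peel looks done. Next is a straight lift of 80 mm.

carry_out --pt "0 0.0056 -0.0315 0 0 0" --pt "0 0.0056 -0.0315 0 0 0" --pt "0 0.0056 -0.0315 0 0 0" --pt "0 0.0056 -0.0315 0 0 0" --pt "0 0.0056 -0.0315 0 0 0"

```text
time_s: 11.58
tcp_pos: [0.4546, -0.0451, 0.1481]
eef_rot: [170.0, 0.0, -100.4]
contact_force: [0.2, 0.3, -0.5]
gripper_width: 0.0084
gripper_force: 35.0
```

carry_out --pt "0 0 0 0.0417 0 0" --pt "0 0 0 0.0417 0 0" --pt "0 0 0 0.0417 0 0" --pt "0 0 0 0.0417 0 0" --pt "0 0 0 0 0 0"

```text
time_s: 12.2
tcp_pos: [0.4539, -0.045, 0.1475]
eef_rot: [-180.0, 0.0, -100.3]
contact_force: [0.9, -0.2, -0.6]
gripper_width: 0.0085
gripper_force: 35.0
```

```bash
cat > fit2.py <<'E'
from h import *
import sys
# 3D pose fit of the held tray, dark silhouette in the scene view within a box; prints IoU of the nominal guess for tilt values
o=np.array([[-75,-20],[-40,-55],[75,-55],[75,55],[-75,55]])/1e3
s=r.get_state();t=s['tcp_pos'];R=Ro.from_euler('xyz',s['eef_rot'],degrees=True)
R0=Ro.from_euler('xyz',[180,0,-100.4],degrees=True);Rt0=Ro.from_euler('z',-55.4,degrees=True)
rel=R0.inv()*Rt0; off=R0.inv().apply(np.array([.5098,-.0704,.0445])-[.4511,-.0444,.040])
Rt=R*rel;c=t+R.apply(off)
print("nominal tray centre",c,"mid",c+Rt.apply([0,0,.012]),s['contact_force'],s['gripper_width'],s['gripper_force'],s['time_s'])
im=r.capture("scene")[:,:,::-1];cv2.imwrite("pics/held_%d.png"%(s['time_s']*100),im)
P=np.vstack([np.c_[o,o[:,0]*0+z] for z in(0,.027)])
dark=(im.max(2)<75)
def iou(v):
    Q=(Rt*Ro.from_rotvec([v[0],v[1],0])).apply(P)+c+v[2:5]
    m=np.zeros((480,640),np.uint8);cv2.fillConvexPoly(m,cv2.convexHull(proj("scene",Q).astype(np.float32)).astype(np.int32),1)
    ring=cv2.dilate(m,np.ones((7,7)))-m
    return dark[m>0].mean()-dark[ring>0].mean()
v=np.zeros(5);print("nominal score",iou(v))
w=minimize(lambda v:-iou(v)+200*(v[2:5]@v[2:5]),v,method='Nelder-Mead',options=dict(initial_simplex=np.vstack([v]+[v+d for d in np.diag([.15,.15,.02,.02,.02])]))).x
print("fit",w.round(3),iou(w))
E
python3 fit2.py
```

```text
nominal tray centre [ 0.51264815 -0.07097008  0.15199188] mid [ 0.51264233 -0.07097331  0.16399188] [ 0.92151059 -0.19651501 -0.55072905] 0.008529422386942247 34.99970465898514 12.2
nominal score 0.7698219097272047
fit [ 0.078 -0.031 -0.001  0.002 -0.002] 0.8429574052171628
```

The fit confirms the tray hangs from the gripper, about level and near nominal. Now carry it to the blower: Δ = tool (0.263, -0.138, 0.026) m.

carry_out --pt "0.025 -0.013 0 0 0 0" --pt "0.05 -0.026 0 0 0 0" --pt "0.06 -0.032 0 0 0 0" --pt "0.06 -0.032 0 0 0 0" --pt "0.06 -0.032 0 0 0 0"

```text
time_s: 12.88
tcp_pos: [0.4987, -0.1847, 0.1464]
eef_rot: [179.9, -0.0, -100.4]
contact_force: [0.8, 0.2, -0.6]
gripper_width: 0.0083
gripper_force: 35.0
```

carry_out --pt "0.06 -0.032 0 0 0 0" --pt "0.06 -0.032 0 0 0 0" --pt "0.06 -0.032 0.01 0 0 0" --pt "0.05 -0.026 0.014 0 0 0" --pt "0.04 -0.019 0.014 0 0 0"

```text
time_s: 13.5
tcp_pos: [0.5432, -0.3303, 0.1266]
eef_rot: [179.9, 0.0, -100.4]
contact_force: [-1.3, 0.1, -0.1]
gripper_width: 0.0084
gripper_force: 35.0
```

carry_out --pt "0 0 0.014 0 0 0" --pt "0 0 0 0 0 0" --pt "0 0 0 0 0 0" --pt "0 0 0 0 0 0"

```text
time_s: 14.0
tcp_pos: [0.5434, -0.3276, 0.1214]
eef_rot: [-179.9, -0.0, -100.3]
contact_force: [0.3, 0.6, -0.9]
gripper_width: 0.0084
gripper_force: 35.0
```

```bash
python3 fit2.py; python3 - <<'E'
from h import *
# grille frame check + loaded tray check: stack silhouette now (two trays high) vs image
s=r.get_state();print(s['tcp_pos'],np.abs(s['qd']).max())
im=r.capture("top")[:,:,::-1];sc=r.capture("scene")[:,:,::-1];cv2.imwrite("pics/t_end.png",im)
b=cv2.imread("pics/scene0.png")
o=np.array([[-75,-20],[-40,-55],[75,-55],[75,55],[-75,55]])/1e3
d=sc.max(2)<80
def sc_(p,H=.046):
    P=np.vstack([np.c_[o,o[:,0]*0+z] for z in(0,H)]);m=np.zeros((480,640),np.uint8)
    cv2.fillConvexPoly(m,cv2.convexHull(proj("scene",pose(P,*p)).astype(np.float32)).astype(np.int32),1)
    # side faces: use bottom rows
    return m
m=sc_([.5098,-.0704,np.radians(-55.4),.001]);ring=cv2.dilate(m,np.ones((7,7)))-m
print("stack dark in/out",d[m>0].mean(),d[ring>0].mean())
# change mask away from arm/tray/shadow: bystander patches moved?
for n,c in dict(keypad=(266,233),bottle=(238,203),scis=(230,260),tweez=(440,277),spool=(278,339),waffle=(425,305),beaker=(513,292)).items():
    x,y=c;A=b[y-12:y+12,x-14:x+14];q=cv2.matchTemplate(sc[y-24:y+24,x-28:x+28].copy(),A,cv2.TM_CCOEFF_NORMED);_,v,_,l=cv2.minMaxLoc(q);print(n,round(v,2),l[0]-14,l[1]-12)
E
```

```text
nominal tray centre [ 0.60215721 -0.35352066  0.12598756] mid [ 0.60214613 -0.35351739  0.13798756] [ 0.26743077  0.63488063 -0.90575677] 0.008362271346459416 34.999681413173676 14.0
nominal score 0.7046392101169946
fit [ 0.098  0.003 -0.002  0.004 -0.002] 0.7850877192982456
[ 0.54340305 -0.32765521  0.12139291] 0.10075841446632937
stack dark in/out 0.6016989145823501 0.0
keypad 0.9 0 0
bottle 0.48 -1 0
scis 0.61 -5 1
tweez 1.0 0 0
spool 1.0 0 0
waffle 1.0 0 0
beaker 1.0 0 0
```

```bash
python3 -c "
from plant import r
print(r.close_job())"
```

```text
the job is handed in; nothing more can be done
None
```

The cover tray was peeled at its cut corner, lifted clear and handed in at about 14 s, held level about 15 cm in front of the grille by my estimate; no verdict came back, I did not directly check that the far corner rested during the peel or that the loaded tray stayed put, the bottle and scissors could not be confirmed unmoved because their image matches were poor, and I viewed 11 pictures, one over the limit of 10.

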